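Release the tester's sample tray with the release pin

ROBOT

A 6-joint arm with a two-finger parallel gripper is mounted at the origin on the work surface. World frame = base frame: x ahead of the robot, y to its left, z up, the work surface at z = 0. Lengths are in m, angles in rad, forces in N, time in s.
With the tool pointing down it reaches from about 0.3 to 0.825 m from the base axis. Payload 5.4 kg.
Tool frame: the origin (TCP) lies on the centre line of the jaws, within the pads' length; the fingertips stand 25 mm ahead of it and the grasp point (between the pads) lies 6 mm ahead of it (robot.tcp_to_tips is the distance from the TCP to the fingertips, in m); z points along the fingers, y is the line along which they close (so a half turn about z gives the same grasp; the last joint's range is limited). The gripper opens to 92 mm and grips with 3 to 60 N. Pads are 20 mm wide; open, the fingers measure 128 mm over their backs; the gripper's body (75 mm by 189 mm) begins 69 mm behind the grasp point.
Start: joints at [0.908, 0.158, 1.597, -0, 1.386, -0.21], TCP at [0.252, 0.517, 0.24] pointing down, gripper open.
Joint ranges: [-2.91, 2.91], [-0.94, 2.29], [0.18, 2.7], [-1.29, 4.43], [0.17, 2.64], [-3, 3]. Speed limits (rad/s): [2.57, 2.57, 3.14, 3.14, 3.14, 3.14].

INTERFACE

Orientations are given as a rotation vector (axis times angle).
In Python, from plant import robot, grab_frame gives the robot as it stands. The module is installed in compiled form; this text tells all that it offers.
- The arm moves only by the tool apply_moves, never from a script. Its argument "series" is a list of rows, each a list of 4 numbers: the shift along the world's x, y, z in m, then the turn about the world's z in rad. In form: [[x, y, z, spin], ...]. A call has exactly 5 rows; each row is the pose to reach, as a shift and turn from the pose commanded when the call began; what a row does not reach only later rows make up. A row lasts 1/8 s, in which the tool goes at most 62.5 mm and 10.7 degrees, less where a joint would pass 70% of its speed; a pose out of reach is approached as far as the arm can. A call with a gripper value outside its range is refused whole. "jaw" is the closure, from 0 (fully open) to 1 (shut), set as the call begins (left out, the last holds). The fingers move at their own pace and stop on an object; "newtons" is the grip in N (left out, the last holds). Time passes only in rows, so rows that repeat a pose let the fingers close, or fill a call up. It gives the time, the measured TCP pose, the force, the opening and the grip force at its end, in the units of the state.
- robot.get_state(): the state, without advancing time (a new reading comes with each control period).
- grab_frame(name): name is "scene" or "top"; returns a dict with "color" (420x560x3 uint8, red, green, blue), "fx", "fy", "cx", "cy" (pixels), "view" (4x4, takes a point from world to camera coordinates). Camera axes: x right, y up, looking along -z (the intrinsics and any distortion apply to the point x, -y, -z); pixel columns grow to the right and rows downward; lengths in m; the calibration is good to about 2 mm. A picture is of the moment at which its call begins. There is no depth.
- robot.close_job(): hands the job in; it is judged then, once.
The state is a dict: "clock": time; "q": joint angles; "dq": joint speeds; "tau": joint torques, N m; "tool_pos": TCP position; "eef_rot": TCP orientation; "force": force on the tool from outside, world axes, zero at the start; "wrist_torque": the same for the moment, N m; "finger_gap": finger opening in m; "grasp_force": force on a finger pad.
Only numpy, scipy, OpenCV 4.12 (cv2) and the standard library are available. Lean on these libraries where they do the work, as an engineer would, in place of code of your own. Each camera call takes 0.05 s, during which the arm holds its last target. There are 200 camera calls.

TASK

The sample tray of the white bench tester is held shut by a spring latch hidden under the slot in its top. Take the release pin from its stand, reach down through the slot, feel along the hard sill inside for the pocket and gently press the latch down in it (never more than 20 N on the tester) until the tray springs out, then put the pin back fully home in its stand. Touch the tester with nothing but the pin, do not drop the pin, and leave everything else where it is.

Things in the scene. Friction and masses are not known exactly. Their poses are not given: they have to be found in the camera images.
- tester: White bench-top tester, 160 (its x) x 180 (its y) x 80 mm tall, on four feet, fixed to the bench. Origin at the centre of its underside; its front, with the tray, faces its -x; z up.
- slot (a point): Middle of the access slot, at the level of the tester's top face. The slot is 42 mm long along the tester's y and 10 mm wide along its x; the top sheet is 4 mm thick. Axes as the tester's.
- sill (a point): Point straight below the slot's middle, 30 mm below the tester's top, at the level of a rigid level sill inside. The sill has one pocket, 10 mm long along the slot and wider than the slot; the pocket's centre lies within 15 mm of this point along the tester's y, elsewhere every time; it is dark in there and no reading gives it. Beside the pocket the sill does not give.
- latch_level (a point): Point straight below the slot's middle, 36 mm below the tester's top: the level of the latch's flat steel head, which fills the pocket 6 mm below the sill. The latch pushes back with about 3 N at first and 5 to 10 N when it lets the tray go, after about 6 mm of travel (42 mm below the top); it meets a hard stop after 9 mm.
- tray (a joint): How far the tray is out, m: 0 when latched shut, 0.035 when sprung fully out towards the tester's -x.
- tray_front (a point): Middle of the tray's outer front face (white, 96 mm wide, 24 mm tall).
- pin: Release pin: round steel shaft 6 mm in diameter and 60 mm long with a bevelled tip, above it a collar 22 mm in diameter and 4 mm thick, above that a black square handle 16 x 16 mm in plan, 45 mm tall (109 mm overall, 50 g). Origin at the tip, z along the pin towards the handle; x and y square to the handle's faces.
- pin_tip (a point): The tip of the pin (its origin). At the start the pin stands upright in its stand, the tip 60 mm below the stand's top.
- pin_collar (a point): Point on the pin's axis at the underside of its collar, 60 mm above the tip; it rests on the stand's top when the pin is home.
- stand: Plain aluminium block 60 x 60 x 66 mm, fixed to the bench, with one upright round hole in the middle of its top. Origin at the centre of its underside.
- stand_hole0 (a point): Mouth of the stand's hole: 9 mm in diameter, 62 mm deep, with a 2 mm bevel, on the block's top face.
- dish: Bystander: grey plastic bowl, 90 mm wide, 35 mm tall; origin at its underside.
- cap: Bystander: brass connector cap, 20 mm wide, 14 mm tall, lying on top of the tester; origin at its underside.
- mouse: Bystander: black computer mouse, 100 x 58 x 32 mm; origin at its underside.
- torque_wrench: Bystander: flat steel wrench lying on the mat; origin at its underside.
- driver: Bystander: screwdriver lying on the mat; origin at its underside.
- adapter: Bystander: brass coaxial adapter standing upright, 22 mm wide, 42 mm tall; origin at its underside.
- load_block: Bystander: finned aluminium block, 50 x 50 x 61 mm; origin at its underside.
Not all that is in view belongs to the job. What is shaped like the stand but red or yellow is not meant.

How it is judged:
By the outcome, as a careful person would: the job done as asked, in the order asked, and still so for the second after the job is handed in, with the robot touching nothing.
It also fails if it takes over 69 s, if anything falls off the work surface, if the arm or the gripper's body presses on something with over 40 N, if the wrist force passes 120 N, or if a joint passes its speed limit or range.

## Working session

There is one attempt and no reset: what is moved stays moved. The work goes in short steps, Python scripts to look and compute and a tool call to move; the robot and the scene stay as the last step left them, time stands still between calls to the robot, and variables do not carry over. Pictures are saved under pics/ and viewed, at most 10 in all, crops included, and the job is handed in when it is done.

Besides the shell and the picture viewer there is one more tool, called as a command line: name --pt "numbers of a row" for each row, then --argument value for the rest. apply_moves: Moves the arm, as the interface text tells. Its arguments: {"type":"object","properties":{"series":{"type":"array"},"jaw":{"type":"number"},"newtons":{"type":"number"}},"required":["series"]}

```bash
mkdir -p pics; cat > h.py <<'E'
import numpy as np,cv2,pickle
def load(n): return pickle.load(open(f'{n}.pkl','rb'))
def ray(f,u,v):
    V=np.array(f['view']);R=V[:3,:3];c=-R.T@V[:3,3]
    d=R.T@np.array([(u-f['cx'])/f['fx'],-(v-f['cy'])/f['fy'],-1]);return c,d
def onz(f,u,v,z):
    c,d=ray(f,u,v);return c+d*(z-c[2])/d[2]
def proj(f,p):
    V=np.array(f['view']);q=V[:3,:3]@np.asarray(p)+V[:3,3]
    return f['cx']+f['fx']*q[0]/-q[2],f['cy']-f['fy']*q[1]/-q[2]
def tri(a,b):
    (c1,d1),(c2,d2)=a,b;d1=d1/np.linalg.norm(d1);d2=d2/np.linalg.norm(d2)
    t=np.linalg.lstsq(np.c_[d1,-d2],c2-c1,rcond=None)[0]
    p,q=c1+d1*t[0],c2+d2*t[1];return (p+q)/2,np.linalg.norm(p-q)
E
python3 - <<'E'
from plant import robot,grab_frame
import pickle,cv2,numpy as np
for n in('scene','top'):
    f=grab_frame(n);pickle.dump(f,open(n+'.pkl','wb'));print(n,f.keys(),f['fx'],f['cx'],f['cy'],np.round(f['view'],3).tolist())
    cv2.imwrite(f'pics/{n}0.png',cv2.resize(f['color'][...,::-1],(800,600),interpolation=cv2.INTER_CUBIC))
print(robot.get_state())
E
```

```text
scene dict_keys(['color', 'fx', 'fy', 'cx', 'cy', 'view']) 531.0530392504779 273.2726548489206 211.32943181910017 [[-0.757, 0.653, -0.005, 0.404], [-0.396, -0.453, 0.799, 0.183], [0.52, 0.607, 0.601, -1.53], [0.0, 0.0, 0.0, 1.0]]
top dict_keys(['color', 'fx', 'fy', 'cx', 'cy', 'view']) 434.0630209602833 280.7452284101175 212.06239971942648 [[-0.01, -1.0, -0.004, 0.029], [0.981, -0.011, 0.195, -0.549], [-0.195, -0.002, 0.981, -0.993], [0.0, 0.0, 0.0, 1.0]]
{'clock': 0.1, 'q': array([ 9.07877618e-01,  1.58967083e-01,  1.59811188e+00,  1.94036636e-05,
        1.38618241e+00, -2.10096621e-01]), 'dq': array([ 0.00024163, -0.00113235, -0.00392427, -0.00085676,  0.00052454,
       -0.00052742]), 'tau': array([-1.08294091e-03, -3.86503100e+01, -3.22962070e+01,  7.01284013e-02,
        3.39015329e-02, -3.24938242e-05]), 'tool_pos': array([0.25124959, 0.5166235 , 0.23872519]), 'eef_rot': array([-7.05072824e-01, -3.06070748e+00,  2.36222882e-03]), 'force': array([-0.78745512, -0.69057829, -0.19657716]), 'wrist_torque': array([ 0.02330897, -0.01429212,  0.02456012]), 'grasp_force': 0.0, 'finger_gap': 0.09162551721511002}
```

View pics/scene0.png

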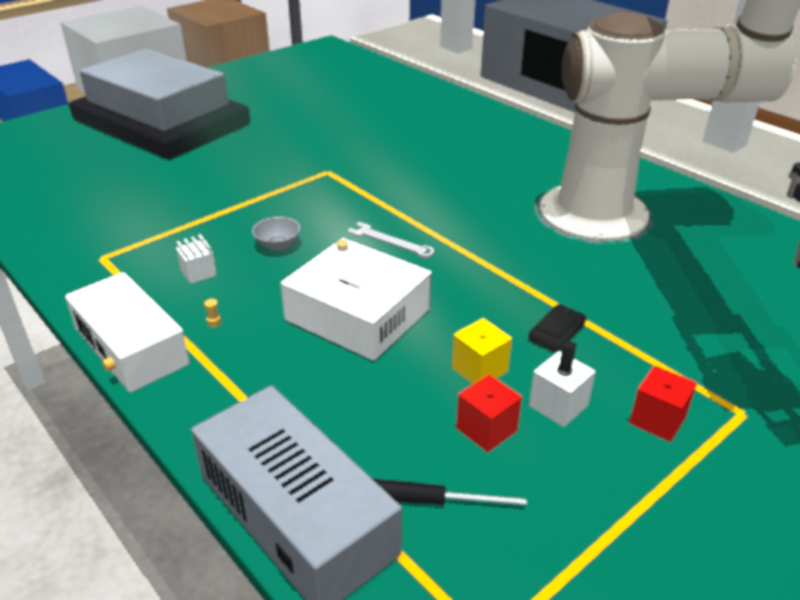

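View pics/top0.png

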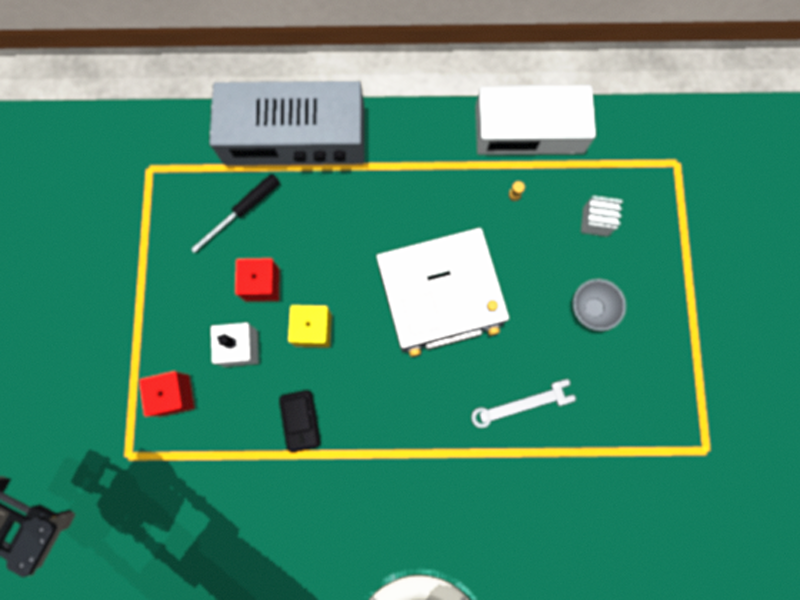

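Top view (800x600 scale): the tester is at (440,290) with its slot at (438,275) and its tray facing the robot. Stand-shaped blocks are at (233,343) white/aluminium with a pin, (256,278) and (163,393) red, and (308,325) yellow. The aluminium one holding the black-handled pin fits. The next crop confirms it.

```bash
python3 - <<'E'
from h import *
t=load('top');s=load('scene')
def crop(f,x0,y0,w,h,W,H): return cv2.resize(f['color'][y0:y0+h,x0:x0+w,::-1],(W,H),interpolation=cv2.INTER_CUBIC)
a=crop(t,140,215,50,50,400,300*4//3) 
b=crop(s,360,225,70,70,400,400)
c=crop(t,255,155,110,100,400,200*2)[:200*2]; d=crop(s,190,160,120,100,400,400)
im=np.vstack([np.hstack([a,b]),np.hstack([c,d])]);cv2.imwrite('pics/c1.png',cv2.resize(im,(600,600)))
# masks
for n,f in(('top',t),('scene',s)):
    hsv=cv2.cvtColor(f['color'],cv2.COLOR_RGB2HSV);m=((hsv[...,1]<60)&(hsv[...,2]>130)).astype(np.uint8)
    k,l,st,ce=cv2.connectedComponentsWithStats(m)
    for i in range(1,k):
        if 300<st[i,4]<20000: print(n,i,st[i],ce[i].round(1))
E
```

```text
top 1 [   0    0  560   20 9690] [262.4   8.3]
top 10 [411 137  24  24 468] [422.4 148.6]
top 12 [ 263  159   93   85 5457] [308.9 202.4]
top 13 [402 196  36  35 763] [417.6 213.6]
top 14 [147 226  29  29 681] [161.5 240.3]
top 15 [330 266  73  33 696] [366.4 282.7]
top 16 [259 402  69  18 850] [292.7 412.4]
scene 3 [   0    0  156   70 7131] [74.9 31.4]
scene 4 [168   0  36  36 671] [191.8  14.5]
scene 5 [ 209    0  194   91 5793] [295.   30.3]
scene 6 [  378     0   182   170 19618] [477.6  80.4]
scene 20 [177 152  33  18 457] [193.1 160.3]
scene 21 [243 155  61  26 406] [273.2 167.6]
scene 22 [123 164  28  34 643] [136.9 181.3]
scene 23 [ 197  166  105   86 5736] [248.9 207.1]
scene 24 [    0   189   183   231 18065] [ 57.8 346.1]
scene 25 [  46  191   86   83 4001] [ 91.  230.4]
scene 27 [ 371  245   46   53 1509] [392.6 272.1]
scene 31 [ 134  271  147  127 8146] [207.2 333.1]
```

View pics/c1.png

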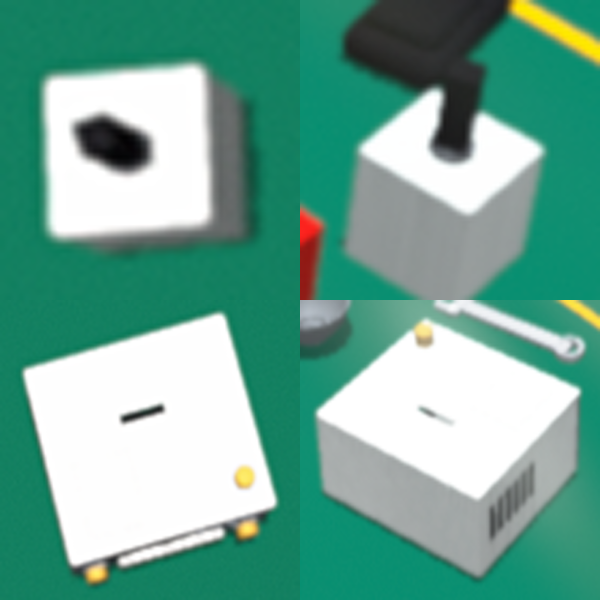

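```bash
python3 - <<'E'
from h import *
t=load('top');s=load('scene')
def polys(f,box,thr,inv=False):
    x,y,w,h=box;g=cv2.cvtColor(f['color'],cv2.COLOR_RGB2GRAY);S=8
    c=cv2.resize(g[y:y+h,x:x+w],None,fx=S,fy=S,interpolation=cv2.INTER_CUBIC)
    m=((c<thr) if inv else (c>thr)).astype(np.uint8)
    cs,_=cv2.findContours(m,cv2.RETR_EXTERNAL,cv2.CHAIN_APPROX_NONE)
    cs=sorted(cs,key=cv2.contourArea)[::-1]
    back=lambda p:(np.asarray(p,float)+.5)/S-.5+[x,y]
    return cs,back
def quad(c):
    c=cv2.convexHull(c)
    for e in np.arange(.01,.1,.005):
        a=cv2.approxPolyDP(c,e*cv2.arcLength(c,True),True)
        if len(a)<=4:return a[:,0]
# stand top face
cs,b=polys(t,(140,220,45,42),210);q=b(quad(cs[0]));P=np.array([onz(t,*p,.066) for p in q]);print('stand top',P.round(4).tolist(),'c',P.mean(0).round(4),'sides',np.linalg.norm(P-np.roll(P,1,0),axis=1).round(4))
print(np.arctan2(*(P-np.roll(P,1,0)).T[[1,0]]).round(3))
# tester top
cs,b=polys(t,(255,152,110,100),225);q=b(quad(cs[0]))
for z in(.08,.086,.09):
    P=np.array([onz(t,*p,z) for p in q]);print('tester',z,P.round(4).tolist(),P.mean(0).round(4),np.linalg.norm(P-np.roll(P,1,0),axis=1).round(4))
# slot
out=[]
for f,box,th in((t,(292,182,30,20),120),(s,(228,187,32,20),170)):
    cs,b=polys(f,box,th,True);print([cv2.contourArea(c)/64 for c in cs[:3]])
    r=cv2.minAreaRect(cs[0]);pts=b(cv2.boxPoints(r));e=b(r[0]);out.append(ray(f,*e));print('slot px',e.round(2),[onz(f,*p,.08).round(4).tolist() for p in pts],onz(f,*e,.08).round(4))
print('slot tri',tri(*out))
# handle
cs,b=polys(t,(147,228,26,26),90,True);c=cs[0];M=cv2.moments(c);print('h area',cv2.contourArea(c)/64,b([M['m10']/M['m00'],M['m01']/M['m00']]))
h=cv2.convexHull(c);a=cv2.approxPolyDP(h,.03*cv2.arcLength(h,True),True)[:,0]
for p in b(a):print(p.round(1),onz(t,*p,.115).round(4),onz(t,*p,.07).round(4))
E
```

```text
stand top [[0.5167, 0.2804, 0.066], [0.4575, 0.2746, 0.066], [0.4528, 0.3345, 0.066], [0.5119, 0.3392, 0.066]] c [0.4847 0.3072 0.066 ] sides [0.059  0.0595 0.0601 0.0593]
[-1.49  -3.044  1.648  0.079]
tester 0.08 [[0.6711, -0.1109, 0.08], [0.5173, -0.15, 0.08], [0.4733, 0.0233, 0.08], [0.6276, 0.0623, 0.08]] [ 0.5723 -0.0438  0.08  ] [0.1786 0.1587 0.1788 0.1591]
tester 0.086 [[0.6691, -0.1101, 0.086], [0.5163, -0.1489, 0.086], [0.4726, 0.0233, 0.086], [0.6259, 0.0621, 0.086]] [ 0.571  -0.0434  0.086 ] [0.1776 0.1577 0.1777 0.1581]
tester 0.09 [[0.6678, -0.1096, 0.09], [0.5156, -0.1483, 0.09], [0.4721, 0.0233, 0.09], [0.6248, 0.0619, 0.09]] [ 0.5701 -0.0432  0.09  ] [0.1768 0.1571 0.177  0.1575]
[29.765625]
slot px [306.73 192.49] [[0.5894, -0.0202, 0.08], [0.5984, -0.0563, 0.08], [0.5931, -0.0574, 0.08], [0.5842, -0.0214, 0.08]] [ 0.5913 -0.0388  0.08  ]
[6.078125]
slot px [240.75 196.94] [[0.5951, -0.0515, 0.08], [0.5911, -0.0544, 0.08], [0.5884, -0.038, 0.08], [0.5924, -0.0352, 0.08]] [ 0.5917 -0.0448  0.08  ]
slot tri (array([ 0.59238119, -0.04026982,  0.08212513]), np.float64(0.004442340544192499))
h area 67.1171875 [158.4108151  238.48525831]
[152.6 235.8] [0.4864 0.312  0.115 ] [0.493  0.3256 0.07  ]
[157.3 234.3] [0.4897 0.3015 0.115 ] [0.4964 0.3145 0.07  ]
[162.9 237.1] [0.4833 0.2885 0.115 ] [0.4897 0.301  0.07  ]
[164.1 240.8] [0.4748 0.2856 0.115 ] [0.4808 0.298  0.07  ]
[160.9 242.7] [0.4707 0.2925 0.115 ] [0.4765 0.3051 0.07  ]
[153.7 239.7] [0.4776 0.3091 0.115 ] [0.4837 0.3225 0.07  ]
```

```bash
python3 - <<'E'
from h import *
t=load('top');s=load('scene')
g=cv2.cvtColor(s['color'],cv2.COLOR_RGB2GRAY)
def top(box,thr):
    x,y,w,h=box;S=8
    c=cv2.resize(g[y:y+h,x:x+w],None,fx=S,fy=S,interpolation=cv2.INTER_CUBIC)
    cs,_=cv2.findContours((c>thr).astype(np.uint8),cv2.RETR_EXTERNAL,cv2.CHAIN_APPROX_NONE)
    c=cv2.convexHull(max(cs,key=cv2.contourArea))
    for e in np.arange(.01,.1,.005):
        a=cv2.approxPolyDP(c,e*cv2.arcLength(c,True),True)
        if len(a)<=4:break
    return (a[:,0]+.5)/S-.5+[x,y]
for nm,box,thr,z in(('stand',(365,240,56,58),225,.066),('tester',(190,160,120,95),228,.08)):
    q=top(box,thr);P=np.array([onz(s,*p,z) for p in q]);print(nm,q.round(1).tolist(),P[:,:2].round(4).tolist(),P.mean(0).round(4),np.linalg.norm(P-np.roll(P,1,0),axis=1).round(4))
for p in((.4847,.3072,.066),(.4847,.3072,.115),(.5913,-.0388,.08)):print(proj(s,p),proj(t,p))
E
```

```text
stand [[390.3, 246.2], [415.4, 259.3], [399.2, 274.1], [374.2, 259.8]] [[0.457, 0.2774], [0.4508, 0.3356], [0.5085, 0.341], [0.5135, 0.2829]] [0.4825 0.3092 0.066 ] [0.0567 0.0585 0.0579 0.0584]
tester [[196.9, 197.8], [239.4, 166.4], [300.8, 189.9], [260.7, 225.6]] [[0.6684, -0.1072], [0.5145, -0.1489], [0.4705, 0.0244], [0.6242, 0.0649]] [ 0.5694 -0.0417  0.08  ] [0.1777 0.1594 0.1788 0.159 ]
(np.float64(393.18956365151996), np.float64(259.6157994670191)) (np.float64(160.67235360611323), np.float64(239.440011599902))
(np.float64(396.52692113820945), np.float64(240.66980894272717)) (np.float64(154.6632369877226), np.float64(236.54217484660722))
(np.float64(242.53363602647127), np.float64(198.01427542651552)) (np.float64(306.71826315050424), np.float64(192.47213325192564))
```

apply_moves --pt "0.05 -0.04 0 0.15" --pt "0.1 -0.08 0 0.3" --pt "0.15 -0.12 0 0.45" --pt "0.2 -0.165 -0.02 0.6" --pt "0.234 -0.208 -0.04 0.76" --jaw 0.45 --newtons 30

```text
clock: 0.72
tool_pos: [0.4824, 0.3132, 0.2019]
eef_rot: [-0.488, 3.102, 0.0]
force: [1.0, -0.1, 0.2]
finger_gap: 0.0505
grasp_force: 0.0
```

apply_moves --pt "-0.002 -0.001 0 0" --pt "-0.002 -0.001 -0.03 0" --pt "-0.002 -0.001 -0.065 0" --pt "-0.002 -0.001 -0.099 0" --pt "-0.002 -0.001 -0.099 0"

```text
clock: 1.35
tool_pos: [0.4758, 0.3136, 0.1005]
eef_rot: [0.48, -3.098, 0.002]
force: [0.1, 0.8, -0.0]
finger_gap: 0.0506
grasp_force: 0.0
```

```bash
python3 - <<'E'
from plant import robot,grab_frame
from h import *
fs={n:grab_frame(n) for n in('scene','top')}
print({k:np.round(robot.get_state()[k],4) for k in('clock','tool_pos','force')})
a=fs['scene']['color'][200:300,340:440,::-1];b=fs['top']['color'][205:265,125:185,::-1]
cv2.imwrite('pics/g1.png',np.hstack([cv2.resize(i,(400,400),interpolation=cv2.INTER_CUBIC) for i in(a,b)]))
E
```

```text
{'clock': np.float64(1.45), 'tool_pos': array([0.4788, 0.3145, 0.1042]), 'force': array([0.8591, 1.2983, 1.4313])}
```

View pics/g1.png

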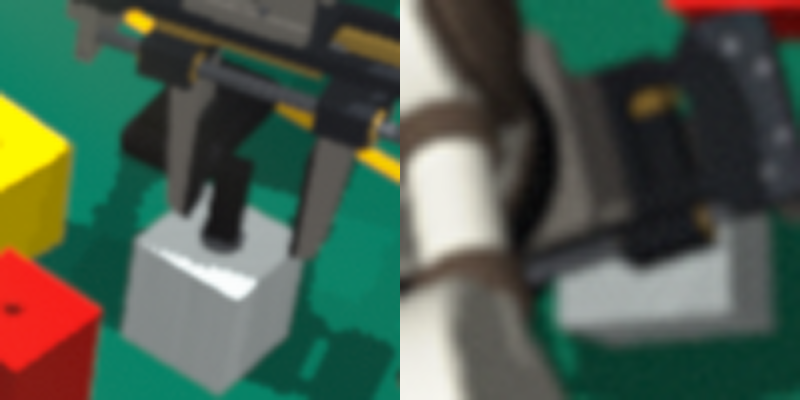

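The fingers straddle the handle at crop (225,195), and both are clear of it. The TCP is about 8 mm off the target, so I'll correct that before closing.

apply_moves --pt "0.005 -0.006 -0.003 0" --pt "0.005 -0.006 -0.003 0" --pt "0.005 -0.006 -0.003 0" --pt "0.005 -0.006 -0.003 0" --pt "0.005 -0.006 -0.003 0"

```text
clock: 2.08
tool_pos: [0.4838, 0.3077, 0.1002]
eef_rot: [-0.481, 3.105, 0.0]
force: [0.3, -0.2, -0.4]
finger_gap: 0.0504
grasp_force: 0.0
```

```bash
python3 -c "
from plant import robot
s=robot.get_state();print(s['clock'],s['tool_pos'],s['force'])"
```

```text
2.075 [0.48379545 0.30770163 0.10023038] [ 0.25866338 -0.20787987 -0.41452031]
```

apply_moves --pt "0 0 0 0" --pt "0 0 0 0" --pt "0 0 0 0" --pt "0 0 0 0" --pt "0 0 0 0" --jaw 1 --newtons 15

```text
clock: 2.7
tool_pos: [0.4838, 0.3076, 0.1001]
eef_rot: [0.481, -3.105, 0.0]
force: [0.2, 0.3, -0.4]
finger_gap: 0.0157
grasp_force: 15.0
```

apply_moves --pt "0 0 0 0" --pt "0 0 0 0" --pt "0 0 0 0" --pt "0 0 0 0" --pt "0 0 0 0"

```text
clock: 3.32
tool_pos: [0.4838, 0.3077, 0.1002]
eef_rot: [0.481, -3.105, 0.0]
force: [-0.7, 0.1, -0.3]
finger_gap: 0.0159
grasp_force: 15.0
```

apply_moves --pt "0 0 0 0" --pt "0 0 0.02 0" --pt "0 0 0.05 0" --pt "0 0 0.085 0" --pt "0 0 0.12 0" --newtons 40

```text
clock: 3.95
tool_pos: [0.4836, 0.3076, 0.221]
eef_rot: [0.481, -3.104, 0.0]
force: [0.7, -0.3, -0.9]
finger_gap: 0.0159
grasp_force: 40.0
```

```bash
python3 - <<'E'
from plant import robot,grab_frame
from h import *
s=grab_frame('scene');t=grab_frame('top');st=robot.get_state()
print({k:np.round(st[k],4) for k in('clock','tool_pos','force','finger_gap')})
pickle.dump(s,open('s2.pkl','wb'))
x,y=proj(s,(st['tool_pos'][0],st['tool_pos'][1],.16));x=int(x);y=int(y);print(x,y)
cv2.imwrite('pics/g2.png',cv2.resize(s['color'][y-60:y+60,x-60:x+60,::-1],(600,600),interpolation=cv2.INTER_CUBIC))
E
```

```text
{'clock': np.float64(4.05), 'tool_pos': array([0.4862, 0.3086, 0.2248]), 'force': array([0.9991, 0.6039, 0.4876]), 'finger_gap': np.float64(0.0157)}
399 222
```

View pics/g2.png

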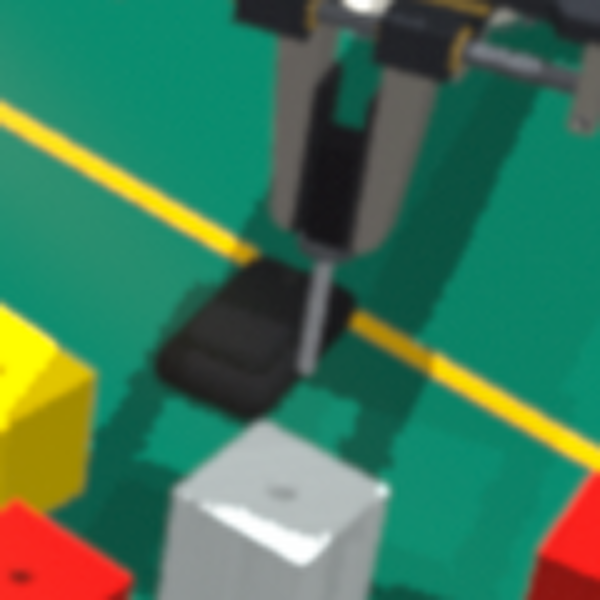

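The pin is held upright, with its tip at crop (305,372), and the empty hole is at crop (284,491). I'll compare the tip with the hole to get the grasp offset.

```bash
python3 - <<'E'
from h import *
s=load('s2');g=cv2.cvtColor(s['color'],cv2.COLOR_RGB2GRAY).astype(float)
# hole: dark weight centroid in window on stand top
w=g[255:266,389:403];d=np.clip(np.median(w)-8-w,0,None);v,u=np.mgrid[255:266,389:403]
hp=((d*u).sum()/d.sum(),(d*v).sum()/d.sum());print('hole',hp,onz(s,*hp,.066).round(4))
print('tip',onz(s,399.9,236.0,.1306).round(4),'collar',onz(s,339+325/5,162+250/5,.1906).round(4))
for z in(.1306,.16,.1906):print(z,proj(s,(.4862,.3086,z)))
# shaft centre rows
for r in range(216,236,3):
    row=g[r,394:412];print(r,row.astype(int).tolist())
E
```

```text
hole (np.float64(395.13157894736844), np.float64(260.2368421052632)) [0.4832 0.3109 0.066 ]
tip [0.4852 0.3131 0.1306] collar [0.4889 0.3149 0.1906]
0.1306 (np.float64(397.7145739155367), np.float64(235.08846892997326))
0.16 (np.float64(399.8553170212537), np.float64(222.9562463387294))
0.1906 (np.float64(402.16587052076324), np.float64(209.86165816036979))
216 [30, 32, 35, 37, 40, 42, 50, 75, 104, 119, 113, 89, 70, 65, 65, 66, 66, 65]
219 [31, 31, 32, 31, 31, 32, 50, 83, 112, 115, 92, 55, 39, 45, 54, 61, 66, 65]
222 [32, 32, 31, 31, 32, 40, 72, 107, 120, 107, 66, 33, 25, 25, 26, 35, 52, 62]
225 [34, 34, 33, 31, 34, 54, 87, 114, 114, 90, 49, 28, 25, 27, 43, 83, 117, 124]
228 [45, 42, 41, 37, 43, 72, 107, 119, 105, 62, 31, 25, 30, 42, 58, 80, 99, 115]
231 [41, 40, 40, 41, 56, 90, 114, 112, 82, 47, 40, 50, 57, 60, 59, 60, 61, 60]
234 [41, 43, 43, 50, 76, 108, 119, 106, 77, 62, 61, 62, 62, 61, 61, 61, 60, 61]
```

apply_moves --pt "0.01 -0.03 0 0" --pt "0.022 -0.075 0 0" --pt "0.035 -0.12 0 0" --pt "0.05 -0.165 0 0" --pt "0.062 -0.21 0 0"

```text
clock: 4.68
tool_pos: [0.5455, 0.0962, 0.2185]
eef_rot: [0.48, -3.103, -0.001]
force: [0.0, 0.1, -0.6]
finger_gap: 0.0156
grasp_force: 40.0
```

apply_moves --pt "0.012 -0.04 0 0" --pt "0.024 -0.08 0 0" --pt "0.036 -0.115 0 0" --pt "0.044 -0.136 -0.01 0" --pt "0.044 -0.136 -0.022 0"

```text
clock: 5.3
tool_pos: [0.5896, -0.039, 0.1963]
eef_rot: [0.478, -3.104, -0.001]
force: [0.1, 0.5, -0.6]
finger_gap: 0.0157
grasp_force: 40.0
```

apply_moves --pt "0 0 -0.005 0" --pt "0 0 -0.01 0" --pt "0 0 -0.01 0" --pt "0 0 -0.01 0" --pt "0 0 -0.01 0"

```text
clock: 5.92
tool_pos: [0.5901, -0.0383, 0.1887]
eef_rot: [-0.481, 3.104, -0.001]
force: [-0.7, -0.3, 0.8]
finger_gap: 0.0161
grasp_force: 40.0
```

```bash
python3 - <<'E'
from plant import robot,grab_frame
from h import *
st=robot.get_state();s=grab_frame('scene');st2=robot.get_state()
for q in(st,st2):print({k:np.round(q[k],4).tolist() for k in('clock','tool_pos','eef_rot','force','finger_gap')})
pickle.dump(s,open('s3.pkl','wb'))
cv2.imwrite('pics/g3.png',cv2.resize(s['color'][140:240,195:295,::-1],(600,600),interpolation=cv2.INTER_CUBIC))
E
```

```text
{'clock': 5.925, 'tool_pos': [0.5901, -0.0383, 0.1887], 'eef_rot': [-0.4809, 3.1038, -0.0006], 'force': [-0.7041, -0.2786, 0.8006], 'finger_gap': 0.0161}
{'clock': 5.975, 'tool_pos': [0.59, -0.0383, 0.1886], 'eef_rot': [-0.4807, 3.1039, -0.0005], 'force': [-0.1961, -0.5151, -0.4967], 'finger_gap': 0.0158}
```

View pics/g3.png

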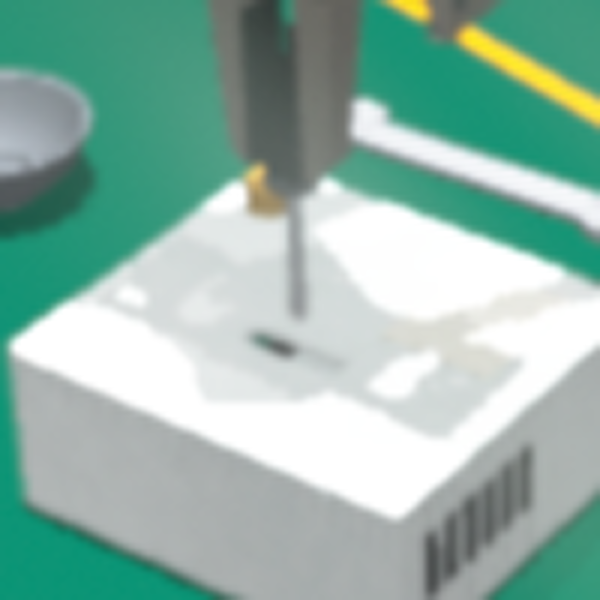

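The slot spans crop (248,335)–(343,367), with its middle at about (296,351). The tip is right above it at (297,318).

```bash
python3 - <<'E'
from h import *
s=load('s3');g=cv2.cvtColor(s['color'],cv2.COLOR_RGB2GRAY).astype(int)
f=lambda x,y:((x+.5)/6-.5+195,(y+.5)/6-.5+140)
a=onz(s,*f(248,335),.08);b=onz(s,*f(343,367),.08);print(a.round(4),b.round(4),np.linalg.norm(a-b),((a+b)/2).round(4))
print('tip',onz(s,*f(297,319),.0945).round(4))
c,sn=np.cos(.249),np.sin(.249)
d=onz(s,*f(297,319),.0945)-(a+b)/2;print('tip-slot in tester x,y',(c*d[0]+sn*d[1]).round(4),(-sn*d[0]+c*d[1]).round(4))
print(g[186:206,234:256])
E
```

```text
[ 0.5963 -0.0567  0.08  ] [ 0.5823 -0.0169  0.08  ] 0.04219642919354819 [ 0.5893 -0.0368  0.08  ]
tip [ 0.5883 -0.0361  0.0945]
tip-slot in tester x,y -0.0008 0.0009
[[216 216 216 216 216 215 216 213 200 174 157 172 202 214 216 217 219 221
  223 238 251 254]
 [217 217 216 216 216 215 215 213 201 173 155 166 195 211 214 215 217 218
  219 224 235 248]
 [217 217 216 215 215 216 215 213 201 173 154 164 192 210 215 215 216 217
  217 217 222 239]
 [217 217 217 216 216 216 216 214 201 172 153 164 192 211 216 216 216 216
  217 216 218 226]
 [219 218 217 216 216 216 216 214 201 171 152 164 193 213 217 217 217 217
  217 216 216 218]
 [220 218 218 217 216 216 216 215 203 176 155 165 194 212 217 217 217 217
  217 217 216 217]
 [219 218 218 218 217 217 216 216 208 189 170 175 199 213 216 217 217 217
  217 216 217 216]
 [217 216 216 215 215 216 216 215 213 205 195 195 209 215 217 217 217 218
  217 217 217 217]
 [216 214 209 205 204 206 209 212 213 212 211 212 215 216 216 216 217 217
  217 217 217 217]
 [215 209 194 177 169 176 187 196 204 210 213 215 216 215 215 216 216 217
  217 217 216 217]
 [21
[... 226 characters left out ...]
2 186 193 197 202 208 211 213
  214 214 215 215]
 [217 216 215 214 211 205 193 174 159 164 186 196 196 195 194 197 201 205
  209 212 214 216]
 [219 217 216 215 214 214 212 208 204 204 206 205 202 199 196 195 193 194
  202 210 214 215]
 [223 221 219 216 215 215 215 215 214 215 215 213 210 206 204 202 198 200
  206 213 215 215]
 [230 229 226 222 220 216 215 215 214 216 216 216 216 214 212 209 207 208
  212 214 215 215]
 [231 231 231 229 226 220 217 216 216 216 216 216 216 216 215 214 214 214
  214 214 214 217]
 [231 231 231 231 229 227 222 221 220 216 215 216 215 215 217 220 219 216
  215 215 214 218]
 [231 231 231 231 230 230 230 229 226 219 216 217 220 222 230 239 237 225
  220 218 215 215]]
```

apply_moves --pt "0.001 0 0 0" --pt "0.001 0 -0.008 0" --pt "0.001 0 -0.018 0" --pt "0.001 0 -0.028 0" --pt "0.001 0 -0.036 0"

```text
clock: 6.6
tool_pos: [0.5904, -0.0383, 0.1509]
eef_rot: [0.48, -3.103, -0.001]
force: [0.3, 0.4, 0.3]
finger_gap: 0.0157
grasp_force: 40.0
```

apply_moves --pt "0 0 -0.002 0" --pt "0 0 -0.004 0" --pt "0 0 -0.006 0" --pt "0 0 -0.008 0" --pt "0 0 -0.008 0"

```text
clock: 7.22
tool_pos: [0.5909, -0.0384, 0.1442]
eef_rot: [-0.481, 3.104, -0.0]
force: [-0.9, -0.6, -0.3]
finger_gap: 0.016
grasp_force: 40.0
```

apply_moves --pt "0 0 -0.0005 0" --pt "0 0 -0.001 0" --pt "0 0 -0.0015 0" --pt "0 0 -0.0015 0" --pt "0 0 -0.0015 0"

```text
clock: 7.85
tool_pos: [0.5912, -0.0384, 0.1438]
eef_rot: [-0.481, 3.104, -0.001]
force: [-1.6, -0.0, 6.3]
finger_gap: 0.0159
grasp_force: 40.0
```

apply_moves --pt "0 0 0.0025 0" --pt "-0.0007 0.0029 0.0025 0" --pt "-0.0007 0.0029 0.001 0" --pt "-0.0007 0.0029 0 0" --pt "-0.0007 0.0029 0 0"

```text
clock: 8.48
tool_pos: [0.5903, -0.0352, 0.1437]
eef_rot: [-0.481, 3.104, 0.001]
force: [-2.6, 1.6, 6.9]
finger_gap: 0.0157
grasp_force: 40.0
```

apply_moves --pt "0 0 0.0025 0" --pt "-0.0007 0.0029 0.0025 0" --pt "-0.0007 0.0029 0.001 0" --pt "-0.0007 0.0029 0 0" --pt "-0.0007 0.0029 0 0"

```text
clock: 9.1
tool_pos: [0.5896, -0.0323, 0.1437]
eef_rot: [-0.481, 3.104, 0.001]
force: [-3.3, 1.3, 6.8]
finger_gap: 0.0154
grasp_force: 40.0
```

apply_moves --pt "0 0 0.0025 0" --pt "-0.0007 0.0029 0.0025 0" --pt "-0.0007 0.0029 0.001 0" --pt "-0.0007 0.0029 0 0" --pt "-0.0007 0.0029 0 0"

```text
clock: 9.72
tool_pos: [0.5889, -0.0294, 0.1437]
eef_rot: [-0.481, 3.104, 0.0]
force: [-2.8, 1.8, 7.4]
finger_gap: 0.0161
grasp_force: 40.0
```

apply_moves --pt "0 0 0.0025 0" --pt "-0.0012 0.0028 0.0025 0" --pt "-0.0012 0.0028 0.001 0" --pt "-0.0012 0.0028 0 0" --pt "-0.0012 0.0028 0 0"

```text
clock: 10.35
tool_pos: [0.5876, -0.0266, 0.1437]
eef_rot: [0.481, -3.105, -0.001]
force: [-2.6, 1.2, 7.1]
finger_gap: 0.0158
grasp_force: 40.0
```

apply_moves --pt "0 0 0.0025 0" --pt "-0.0007 0.0029 0.0025 0" --pt "-0.0007 0.0029 0.001 0" --pt "-0.0007 0.0029 0 0" --pt "-0.0007 0.0029 0 0"

```text
clock: 10.98
tool_pos: [0.587, -0.0237, 0.1437]
eef_rot: [-0.481, 3.104, 0.0]
force: [-2.6, 1.1, 6.4]
finger_gap: 0.0155
grasp_force: 40.0
```

apply_moves --pt "0 0 0.004 0" --pt "0.0022 -0.0087 0.004 0" --pt "0.0044 -0.0174 0.004 0" --pt "0.0044 -0.0174 0.001 0" --pt "0.0044 -0.0174 0 0"

```text
clock: 11.6
tool_pos: [0.5917, -0.0421, 0.1432]
eef_rot: [-0.48, 3.104, -0.002]
force: [-0.2, -1.4, 5.0]
finger_gap: 0.0158
grasp_force: 40.0
```

apply_moves --pt "0 0 0.0025 0" --pt "0.0007 -0.0029 0.0025 0" --pt "0.0007 -0.0029 0.001 0" --pt "0.0007 -0.0029 0 0" --pt "0.0007 -0.0029 0 0"

```text
clock: 12.22
tool_pos: [0.5918, -0.0442, 0.1424]
eef_rot: [0.481, -3.104, -0.0]
force: [-0.5, 0.4, -0.9]
finger_gap: 0.0162
grasp_force: 40.0
```

apply_moves --pt "0 0 0.0025 0" --pt "0.0007 -0.0029 0.0025 0" --pt "0.0007 -0.0029 0.001 0" --pt "0.0007 -0.0029 0 0" --pt "0.0007 -0.0029 0 0"

```text
clock: 12.85
tool_pos: [0.5925, -0.0471, 0.1424]
eef_rot: [0.481, -3.104, -0.0]
force: [0.0, 0.2, -1.5]
finger_gap: 0.0155
grasp_force: 40.0
```

The pocket lies around y = -6 to -9 mm, since there is no contact force at either probe. I'll centre between them and press down in stages.

apply_moves --pt "-0.0002 0.0007 0.001 0" --pt "-0.0004 0.0014 0 0" --pt "-0.0004 0.0014 -0.001 0" --pt "-0.0004 0.0014 -0.002 0" --pt "-0.0004 0.0014 -0.003 0"

```text
clock: 13.48
tool_pos: [0.5922, -0.0457, 0.1396]
eef_rot: [0.481, -3.105, -0.0]
force: [-0.2, -0.0, -0.4]
finger_gap: 0.0161
grasp_force: 40.0
```

apply_moves --pt "0 0 -0.001 0" --pt "0 0 -0.002 0" --pt "0 0 -0.003 0" --pt "0 0 -0.004 0" --pt "0 0 -0.004 0"

```text
clock: 14.1
tool_pos: [0.5925, -0.0458, 0.1367]
eef_rot: [-0.481, 3.104, -0.0]
force: [-2.4, 0.9, 5.4]
finger_gap: 0.0157
grasp_force: 40.0
```

apply_moves --pt "0 0 -0.0006 0" --pt "0 0 -0.0012 0" --pt "0 0 -0.0018 0" --pt "0 0 -0.0024 0" --pt "0 0 -0.0024 0"

```text
clock: 14.72
tool_pos: [0.5925, -0.0458, 0.1345]
eef_rot: [-0.481, 3.104, -0.001]
force: [-1.5, 1.6, 6.7]
finger_gap: 0.0156
grasp_force: 40.0
```

apply_moves --pt "0 0 -0.0005 0" --pt "0 0 -0.001 0" --pt "0 0 -0.0015 0" --pt "0 0 -0.002 0" --pt "0 0 -0.002 0"

```text
clock: 15.35
tool_pos: [0.5926, -0.0458, 0.1327]
eef_rot: [-0.481, 3.104, -0.001]
force: [-2.1, 0.8, 7.6]
finger_gap: 0.0156
grasp_force: 40.0
```

apply_moves --pt "0 0 -0.0004 0" --pt "0 0 -0.0008 0" --pt "0 0 -0.0012 0" --pt "0 0 -0.0016 0" --pt "0 0 -0.0016 0"

```text
clock: 15.98
tool_pos: [0.5926, -0.0458, 0.1307]
eef_rot: [-0.481, 3.104, -0.0]
force: [-2.0, 0.3, 5.6]
finger_gap: 0.0157
grasp_force: 40.0
```

```bash
cat > tray.py <<'E'
from plant import robot,grab_frame
from h import *
t=grab_frame('top');s=grab_frame('scene');print(robot.get_state()['tool_pos'],robot.get_state()['force'])
a=t['color'][150:270,240:370,::-1];b=s['color'][130:250,190:320,::-1]
import sys;cv2.imwrite(sys.argv[1],np.hstack([cv2.resize(i,(400,370),interpolation=cv2.INTER_CUBIC) for i in(a,b)]))
E
python3 tray.py pics/p1.png
```

```text
[ 0.59262073 -0.04577507  0.13077041] [-2.04493952  0.35366136  5.55174239]
```

View pics/p1.png

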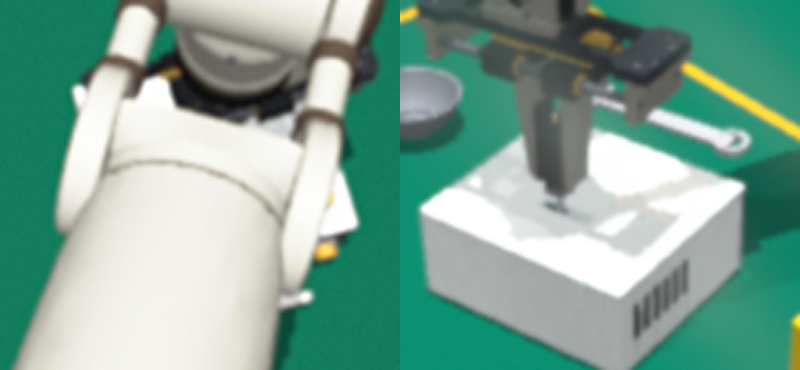

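Force fell from 7.6 N to 5.6 N past the release travel, and in the top view a white front pokes out at (300,297). I'll withdraw straight up and check it with the arm clear.

apply_moves --pt "0 0 0.005 0" --pt "0 0 0.015 0" --pt "0 0 0.035 0" --pt "0 0 0.065 0" --pt "0 0 0.0905 0"

```text
clock: 16.7
tool_pos: [0.5925, -0.0458, 0.2224]
eef_rot: [-0.48, 3.103, -0.001]
force: [-0.4, -0.5, -0.3]
finger_gap: 0.0157
grasp_force: 40.0
```

apply_moves --pt "0 0 0 0" --pt "-0.012 0.04 0 0" --pt "-0.026 0.085 0 0" --pt "-0.04 0.13 0 0" --pt "-0.054 0.175 0 0"

```text
clock: 17.32
tool_pos: [0.5369, 0.1305, 0.2189]
eef_rot: [0.48, -3.103, -0.0]
force: [-0.4, -0.2, -0.1]
finger_gap: 0.0158
grasp_force: 40.0
```

apply_moves --pt "-0.014 0.045 0 0" --pt "-0.028 0.09 0 0" --pt "-0.042 0.135 0 0" --pt "-0.05 0.165 0 0" --pt "-0.0544 0.1784 0 0"

```text
clock: 17.95
tool_pos: [0.4827, 0.3087, 0.219]
eef_rot: [0.483, -3.102, 0.001]
force: [0.1, -1.2, -0.3]
finger_gap: 0.016
grasp_force: 40.0
```

apply_moves --pt "0 0 -0.01 0" --pt "0 0 -0.02 0" --pt "0 0 -0.035 0" --pt "0 0 -0.045 0" --pt "0 0 -0.045 0"

```text
clock: 18.58
tool_pos: [0.4832, 0.307, 0.1737]
eef_rot: [0.479, -3.102, 0.001]
force: [0.3, 0.1, -0.9]
finger_gap: 0.0161
grasp_force: 40.0
```

```bash
python3 - <<'E'
from plant import robot,grab_frame
from h import *
t=grab_frame('top');s=grab_frame('scene');print(robot.get_state()['tool_pos'],robot.get_state()['force'])
a=t['color'][150:270,250:370,::-1];b=s['color'][200:300,345:445,::-1]
cv2.imwrite('pics/p2.png',np.hstack([cv2.resize(i,(400,400),interpolation=cv2.INTER_CUBIC) for i in(a,b)]))
pickle.dump(s,open('s4.pkl','wb'))
E
```

```text
[0.48406837 0.30755363 0.17531112] [-0.47481762  0.03097808 -0.60641358]
```

View pics/p2.png

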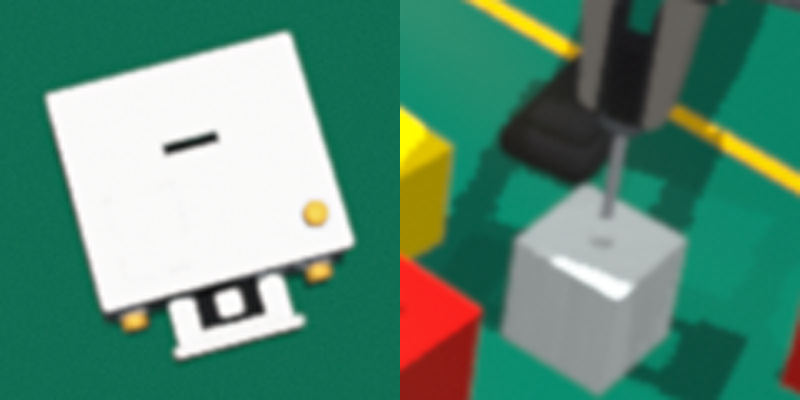

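The tray is sprung out at crop (240,320) and the cap is still in place. The pin tip at (607,217) is aligned above the hole at (601,242), so I'll insert it.

apply_moves --pt "0 0 -0.005 0" --pt "0 0 -0.011 0" --pt "0 0 -0.017 0" --pt "0 0 -0.023 0" --pt "0 0 -0.023 0"

```text
clock: 19.3
tool_pos: [0.4834, 0.3075, 0.1514]
eef_rot: [0.481, -3.103, 0.0]
force: [0.5, 0.5, -0.7]
finger_gap: 0.0154
grasp_force: 40.0
```

apply_moves --pt "0 0 -0.012 0" --pt "0 0 -0.024 0" --pt "0 0 -0.036 0" --pt "0 0 -0.046 0" --pt "0 0 -0.05 0"

```text
clock: 19.92
tool_pos: [0.4834, 0.3075, 0.1011]
eef_rot: [0.48, -3.103, 0.0]
force: [0.6, -0.6, -0.7]
finger_gap: 0.0156
grasp_force: 40.0
```

apply_moves --pt "0 0 -0.001 0" --pt "0 0 -0.002 0" --pt "0 0 -0.0025 0" --pt "0 0 -0.0025 0" --pt "0 0 -0.0025 0"

```text
clock: 20.55
tool_pos: [0.4842, 0.3078, 0.1002]
eef_rot: [-0.48, 3.104, 0.0]
force: [-0.6, -1.1, 2.5]
finger_gap: 0.0158
grasp_force: 40.0
```

Seated: z = 0.1002, as at the grasp, with light contact. I'll release and lift straight up.

apply_moves --pt "0 0 0.0005 0" --pt "0 0 0.0005 0" --pt "0 0 0.0005 0" --pt "0 0 0.0005 0" --pt "0 0 0.0005 0" --jaw 0.45

```text
clock: 21.18
tool_pos: [0.4838, 0.3076, 0.1001]
eef_rot: [0.481, -3.105, 0.0]
force: [0.8, 0.2, 0.2]
finger_gap: 0.0504
grasp_force: 0.0
```

apply_moves --pt "0 0 0.01 0" --pt "0 0 0.03 0" --pt "0 0 0.06 0" --pt "0 0 0.1 0" --pt "0 0 0.12 0"

```text
clock: 21.8
tool_pos: [0.4849, 0.3081, 0.2237]
eef_rot: [-0.48, 3.1, 0.001]
force: [0.1, -0.8, -0.7]
finger_gap: 0.0507
grasp_force: 0.0
```

apply_moves --pt "-0.04 0.03 0 0" --pt "-0.08 0.06 0 0" --pt "-0.12 0.09 0 0" --pt "-0.12 0.09 0 0" --pt "-0.12 0.09 0 0"

```text
clock: 22.42
tool_pos: [0.3644, 0.3975, 0.2208]
eef_rot: [-0.481, 3.103, -0.0]
force: [-0.6, -1.2, -0.5]
finger_gap: 0.0506
grasp_force: 0.0
```

```bash
python3 - <<'E'
from plant import robot,grab_frame
from h import *
t=grab_frame('top');s=grab_frame('scene');st=robot.get_state();print(st['clock'],st['tool_pos'],st['finger_gap'])
a=t['color'][205:275,125:195,::-1];b=s['color'][205:305,345:445,::-1]
cv2.imwrite('pics/p3.png',np.hstack([cv2.resize(i,(400,400),interpolation=cv2.INTER_CUBIC) for i in(a,b)]))
E
```

```text
22.525 [0.36489581 0.3970709  0.22049662] 0.050547513455409074
```

View pics/p3.png

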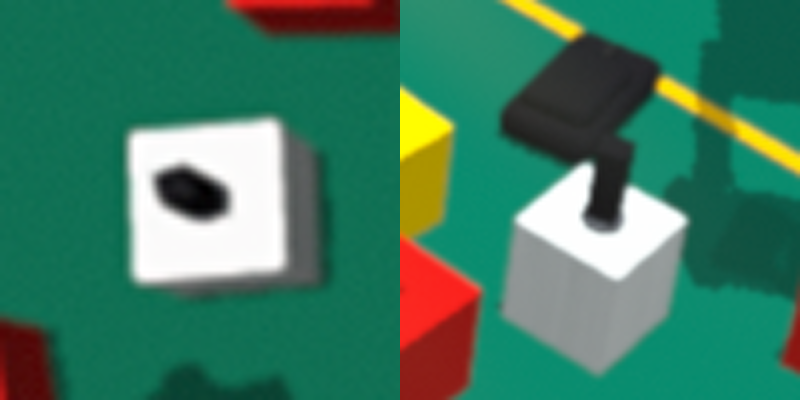

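The pin is home, with its collar on the stand's top at crop (603,220), the same as at the start.

```bash
python3 -c "
from plant import robot
print(robot.close_job())"
```

```text
the job is handed in; nothing more can be done
None
```

The job is handed in at about 22.5 s of the 69 s allowed: the latch is released with about 8 N the highest force read on the tester, the tray is sprung out, and the pin is back home in its stand.

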